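# Turn the orange reel home on its winder

### The job

The orange reel on its winder is sitting high because the keyway under it lies across the winder's yellow drive bar. Turn the orange reel until its keyway lines up with the bar (without taking it off the winder) and it drops fully home, flat on the winder's base, then let go of it. Leave the blue reel, on the other winder, as it is.

Things in the scene. Friction and masses are not known exactly. Their poses are not given: they have to be found in the camera images.
- orange_reel: Loose orange reel, 0.2 kg, 74 mm tall, on its winder's upright post. Foot: octagonal plate 84 mm across, 14 mm thick, cut by a 30 mm wide keyway all along the reel's x (two notches seen from above). Then a round core 48 mm across, to 40 mm. Origin: underside centre; z up. It looks the same after half a turn. The keyway starts 34 to 90 degrees off the bar; it drops within about 12 degrees.
- grip_bar (a point): Centre of the white grip bar on top of the orange reel, 57 mm above its underside: 64 mm long along the reel's x (parallel to the keyway), 20 mm wide, upright sides 34 mm high, from 40 to 74 mm above the underside. To be pinched across its width and turned with the reel; axes as the reel's.
- winder_orange: Fixed winder under the orange reel. Origin: spindle axis at table height. Base plate 20 mm thick; on it a post (20 mm across, 36 mm tall, 2 mm play in the reel) and the yellow drive bar along the winder's x: 104 long, 12 wide, 11 mm high, ends seen beside the reel. Neither turns. Motor housing 65 mm high, 87 mm off at -x. Reel home: its origin 20 mm above this one (31 mm at the start).
- blue_reel: A blue reel of the same shape, white grip bar too, already home on a second, identical winder to the left or right of the first; to be left alone. Origin: centre of its underside. A third reel, grey, stands loose on the table.
Not all that is in view belongs to the job. What is shaped like the orange_reel but green is not meant.

How it is judged:
By the outcome, as a careful person would: the job done as asked, in the order asked, and still so for the second after the job is handed in, with the robot touching nothing.
It also fails if it takes over 32 s, if anything falls off the work surface, if the arm or the gripper's body presses on something with over 40 N, if the wrist force passes 120 N, or if a joint passes its speed limit or range.

### The arm

A 6-joint arm with a two-finger parallel gripper is mounted at the origin on the work surface. World frame = base frame: x ahead of the robot, y to its left, z up, the work surface at z = 0. Lengths are in m, angles in rad, forces in N, time in s.
With the tool pointing down it reaches from about 0.35 to 0.975 m from the base axis. Payload 4.9 kg.
Tool frame: the origin (TCP) lies between the finger pads; the fingertips stand 17 mm ahead of it and the grasp point (between the pads) lies 2 mm behind it (manip.nose_length is the distance from the TCP to the fingertips, in m); z points along the fingers, y is the line along which they close (so a half turn about z gives the same grasp; the last joint's range is limited). The gripper opens to 85 mm and grips with 20 to 120 N. Pads are 22 mm wide; open, the fingers measure 114 mm over their backs; the gripper's body (76 mm by 85 mm) begins 54 mm behind the grasp point. The pads swing forward as they close: fully open they stand 13 mm farther back than shut.
Start: joints at [1.11, 0.053, 1.613, -0, 1.476, -0.119], TCP at [0.209, 0.589, 0.248] pointing down, gripper open.
Joint ranges: [-3.01, 3.01], [-1.01, 2.22], [0.06, 2.58], [-1.02, 4.17], [0.09, 2.62], [-3.14, 3.14]. Speed limits (rad/s): [2.57, 2.57, 3.14, 3.14, 3.14, 3.14].

### API

Orientations are given as a unit quaternion [w, x, y, z].
In Python, from plant import manip gives the robot as it stands. The module is installed in compiled form; this text tells all that it offers.
- The arm moves only by the tool apply_moves, never from a script. Its argument "moves" is a list of rows, each a list of 3 entries, a list of its own where there are three numbers: the turn, a rotation vector about the tool's x, y, z in rad, then the shift along the tool's x, y, z in cm, then the closure, from -1 (fully open) to 1 (shut), so that 0 is half open. A call has 1 to 20 rows; each row is the pose to reach, as a shift and turn from the pose commanded when the call began, along the tool's axes at that moment; what a row does not reach only later rows make up. A row lasts 1/10 s, in which the tool goes at most 50 mm and 8.59 degrees, less where a joint would pass 70% of its speed; a pose out of reach is approached as far as the arm can. A call with a gripper value outside its range is refused whole. The fingers move at their own pace and stop on an object; the grip force is fixed at half the most. Time passes only in rows, so rows that repeat a pose let the fingers close. It gives the time, the measured TCP pose, the force, the opening and the grip force at its end, in the units of the state.
- manip.state(): the state, without advancing time (a new reading comes with each control period).
- manip.grab_frame(name): name is "scene" or "top" or "wrist"; returns a dict with "image" (420x560x3 uint8, red, green, blue), "K" (3x3 intrinsics, pixels), "rvec" (rotation vector, rad) and "tvec" (3), from world to camera coordinates, as OpenCV has them. Camera axes: x right, y down, z forward; pixel columns grow to the right and rows downward; lengths in m; the calibration is good to about 2 mm. A picture is of the moment at which its call begins. There is no depth.
- manip.job_done(): hands the job in; it is judged then, once.
Trained networks look in a picture, given as the dict that the camera call returned (one of the last four; its "shot" number tells which), for a name from the list of things; names that differ only in an ending like _2 or _b are one class to them, and where a whole thing is asked for, a point or a joint stands for the part that bears it (a point fixed in the world has none). Each returns a list of dicts, best first, with "score" (0 to 1); they miss things now and then, are a little off and sometimes report something else, mostly with a low value. They report only what shows in the picture. A call takes as long as a camera call. They do not tell look-alikes from the thing itself.
- manip.look_for(picture, label): "location" ([x, y, z] in m, in the coordinates of the camera as it stood for that picture, good to about 4 mm: the middle of the surface that is visible of it).
- manip.silhouettes(picture, label): "pixels" (420x560 bool, what is visible of it).
- manip.spot_point(picture, label): "location" ([x, y, z] in m, in the coordinates of the camera as it stood for that picture, good to about 4 mm: a listed point, or the origin of a listed thing).
The state is a dict: "time": time; "joint_pos": joint angles; "joint_vel": joint speeds; "joint_efforts": joint torques, N m; "tool_pos": TCP position; "tool_rot": TCP orientation; "contact_force": force on the tool from outside, world axes, zero at the start; "ft_torque": the same for the moment, N m; "gripper_width": opening from 0.0 (shut) to 1.0 (fully open); "grasp_force": force on a finger pad.
Only numpy, scipy, OpenCV 4.12 (cv2) and the standard library are available. Lean on these libraries where they do the work, as an engineer would, in place of code of your own. Each camera call takes 0.05 s, during which the arm holds its last target. There are 200 camera calls.

## Working session

There is one attempt and no reset: what is moved stays moved. The work goes in short steps, Python scripts to look and compute and a tool call to move; the robot and the scene stay as the last step left them, time stands still between calls to the robot, and variables do not carry over. Pictures are saved under pics/ and viewed, at most 10 in all, crops included, and the job is handed in when it is done.

Besides the shell and the picture viewer there is one more tool, called after "Request:" in YAML: its name, and indented under it one key for each argument. apply_moves: Moves the arm, as the interface text tells. Its arguments: {"type":"object","properties":{"moves":{"type":"array"}},"required":["moves"]}

```bash
mkdir -p pics
cat > h.py <<'E'
import numpy as np, cv2
from plant import manip
from scipy.spatial.transform import Rotation as R
def w(f,p):
    M=cv2.Rodrigues(np.array(f["rvec"],float))[0]; return M.T@(np.array(p)-np.array(f["tvec"]).ravel())
def ray(f,u,v,z):
    M=cv2.Rodrigues(np.array(f["rvec"],float))[0]; t=np.array(f["tvec"]).ravel()
    c=-M.T@t; d=M.T@np.linalg.inv(f["K"])@np.array([u,v,1.]); return c+d*(z-c[2])/d[2]
def px(f,P):
    return cv2.projectPoints(np.array(P,float).reshape(-1,3),np.array(f["rvec"],float),np.array(f["tvec"],float),np.array(f["K"]),None)[0].reshape(-1,2)
E
cat > a.py <<'E'
from h import *
np.set_printoptions(precision=3,suppress=True)
for n in ["top","scene"]:
    f=manip.grab_frame(n); cv2.imwrite(f"pics/{n}0.png",f["image"][:,:,::-1])
    for l in ["orange_reel","grip_bar","winder_orange","blue_reel"]:
        for d in manip.spot_point(f,l)[:4]:
            P=w(f,d["location"]); print(n,l,round(d["score"],2),P,px(f,P)[0])
E
python3 a.py
```

```text
top orange_reel 0.82 [0.458 0.137 0.034] [225.644 238.731]
top orange_reel 0.72 [0.616 0.118 0.   ] [235.839 171.009]
top orange_reel 0.56 [ 0.453  0.303 -0.   ] [152.144 243.32 ]
top grip_bar 0.84 [0.454 0.305 0.058] [144.645 240.535]
top grip_bar 0.74 [0.461 0.138 0.087] [223.177 235.   ]
top grip_bar 0.61 [0.616 0.119 0.053] [233.708 165.478]
top winder_orange 0.65 [0.459 0.142 0.002] [224.717 239.483]
top blue_reel 0.86 [ 0.49  -0.225  0.022] [390.299 222.935]
scene orange_reel 0.85 [0.453 0.3   0.   ] [328.104 181.217]
scene orange_reel 0.74 [ 0.613  0.113 -0.004] [335.953 252.32 ]
scene orange_reel 0.72 [0.461 0.138 0.031] [287.322 201.731]
scene grip_bar 0.96 [0.616 0.114 0.057] [340.427 229.692]
scene grip_bar 0.85 [0.455 0.144 0.085] [287.558 178.576]
scene grip_bar 0.64 [0.454 0.301 0.055] [330.403 162.369]
scene winder_orange 0.6 [0.452 0.14  0.001] [284.835 210.198]
scene blue_reel 0.64 [ 0.493 -0.223  0.021] [154.247 313.851]
```

View pics/top0.png

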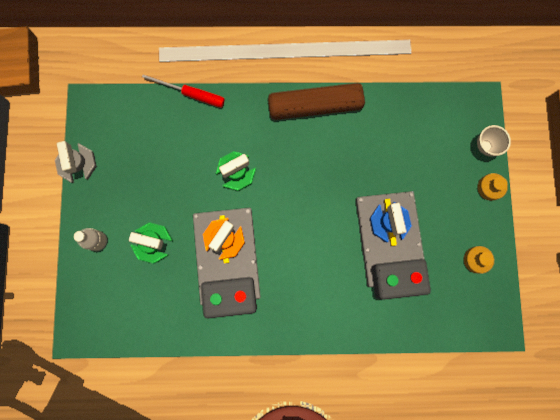

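```bash
python3 -c "
import cv2
a=cv2.imread('pics/top0.png')[180:300,155:315]; cv2.imwrite('pics/crop0.png',cv2.resize(a,None,fx=5,fy=5,interpolation=2))"
```

```text
(no output)
```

View pics/scene0.png

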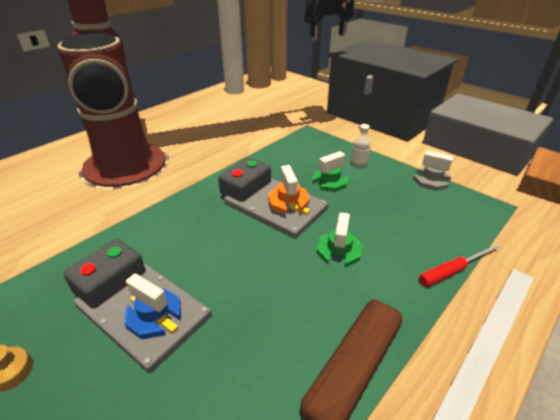

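Look-alikes in the top view are orange at (224,238) on a winder, green at (236,171) and (150,242), blue at (390,222) on the other winder, and grey at (75,160). The orange one at (224,238) matches the description in both colour and winder. I'll confirm it in the crop.

View pics/crop0.png

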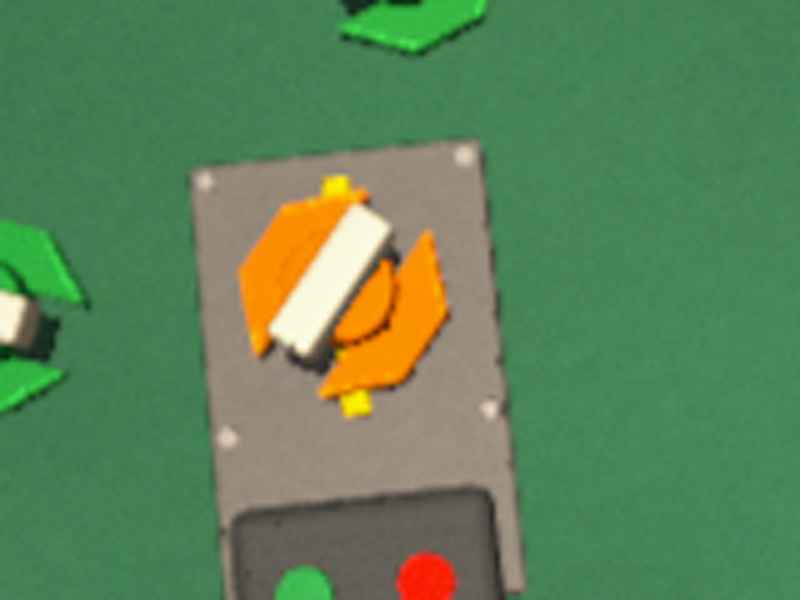

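```bash
cat > b.py <<'E'
from h import *
np.set_printoptions(precision=3,suppress=True)
f=manip.grab_frame("top"); im=f["image"].astype(int)
def ang(mask,z):
    v,u=np.nonzero(mask); P=np.array([ray(f,a,b,z)[:2] for a,b in zip(u,v)])
    c=P.mean(0); U,S,V=np.linalg.svd(P-c,full_matrices=False); return c,np.degrees(np.arctan2(V[0,1],V[0,0]))%180,len(P),S
roi=np.zeros(im.shape[:2],bool); roi[205:275,195:255]=1
r,g,b=im[...,0],im[...,1],im[...,2]
print("bar",ang(roi&(r>180)&(g>170)&(b>140),0.105))
print("yellow",ang(roi&(r>150)&(g>140)&(b<90),0.031))
print(manip.state()["tool_pos"],R.from_quat(np.roll(manip.state()["tool_rot"],-1)).as_matrix())
E
python3 b.py
```

```text
bar (array([0.458, 0.14 ]), np.float64(143.21009517532556), 323, array([0.456, 0.304]))
yellow (array([0.459, 0.142]), np.float64(42.691857369649085), 613, array([0.713, 0.532]))
[0.209 0.589 0.248] [[-0.942  0.335 -0.   ]
 [ 0.335  0.942 -0.   ]
 [ 0.    -0.    -1.   ]]
```

The crop confirms it. The white bar runs at about -37° (crop (372,222) to (288,335)), and the yellow bar runs at about +5° (ends at (336,186) and (355,404)). The reel therefore needs about +41.5° about world z. I'll approach above it, with the fingers already turned to pinch across the bar.

Request:
apply_moves:
  moves:
    - [[0,0,0.297],[-38.6,-33.9,5],-1]
    - [[0,0,0.297],[-38.6,-33.9,5],-1]
    - [[0,0,0.297],[-38.6,-33.9,5],-1]
    - [[0,0,0.297],[-38.6,-33.9,5],-1]
    - [[0,0,0.297],[-38.6,-33.9,5],-1]
    - [[0,0,0.297],[-38.6,-33.9,5],-1]
    - [[0,0,0.297],[-38.6,-33.9,5],-1]
    - [[0,0,0.297],[-38.6,-33.9,5],-1]
    - [[0,0,0.297],[-38.6,-33.9,5],-1]
    - [[0,0,0.297],[-38.6,-33.9,5],-1]
    - [[0,0,0.297],[-38.6,-33.9,5],-1]
    - [[0,0,0.297],[-38.6,-33.9,5],-1]
    - [[0,0,0.297],[-38.6,-33.9,5],-1]
    - [[0,0,0.297],[-38.6,-33.9,5],-1]

```text
time: 1.95
tool_pos: [0.4592, 0.1409, 0.1985]
tool_rot: [0.0, 0.313, 0.95, 0.0]
contact_force: [-0.5, 0.4, 0.1]
gripper_width: 0.993
grasp_force: 0.0
```

```bash
cat > c.py <<'E'
from h import *
np.set_printoptions(precision=3,suppress=True)
f=manip.grab_frame("wrist"); cv2.imwrite("pics/wrist1.png",f["image"][:,:,::-1])
for l in ["grip_bar","winder_orange"]:
    for d in manip.spot_point(f,l)[:3]:
        P=w(f,d["location"]); print(l,round(d["score"],2),P,px(f,P)[0])
s=manip.state(); print(s["time"],s["tool_pos"],R.from_quat(np.roll(s["tool_rot"],-1)).as_matrix())
import pickle; pickle.dump(f,open("f.pkl","wb"))
E
python3 c.py
```

```text
grip_bar 0.98 [0.619 0.12  0.057] [356.504 337.611]
grip_bar 0.92 [0.452 0.306 0.056] [445.587  76.674]
grip_bar 0.67 [0.459 0.143 0.09 ] [281.83  215.024]
2.1 [0.459 0.141 0.199] [[-0.804  0.595  0.   ]
 [ 0.595  0.804  0.   ]
 [-0.     0.    -1.   ]]
```

View pics/wrist1.png

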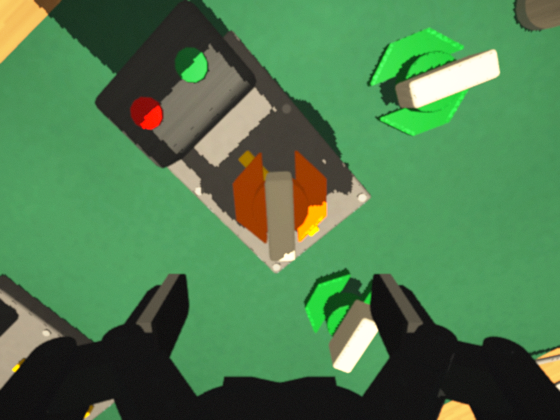

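The wrist view shows the bar's top face at about (268–293, 172) down to (268–295, 255), near vertical. The yellow ends show at (246,158) and (313,232).

Run:
```python
from h import *
import pickle; f=pickle.load(open("f.pkl","rb"))
P=[ray(f,u,v,.105)[:2] for u,v in [(268,172),(292,172),(295,260),(267,260)]]
print(np.round(P,4),np.mean(P,0)); d=P[0]+P[1]-P[2]-P[3]; print(np.degrees(np.arctan2(d[1],d[0])),np.linalg.norm(d)/2)
a,b=ray(f,246,158,.031),ray(f,315,232,.031); print(a,b,np.degrees(np.arctan2(*(b-a)[1::-1])))
a,b=ray(f,361,198,.02),ray(f,276,268,.02); print(np.degrees(np.arctan2(*(b-a)[1::-1])))
```

```text
[[0.4233 0.1574]
 [0.4332 0.1708]
 [0.4895 0.133 ]
 [0.4769 0.1159]] [0.45571273 0.14428974]
144.1930399231553 0.06779905407973863
[0.41133524 0.13817806 0.031     ] [0.5091454  0.14764798 0.031     ] 5.530105769211131
-83.89655834575865
```

Request:
apply_moves:
  moves:
    - [[0,0,0],[0.1,0.15,4],-1]
    - [[0,0,0],[0.1,0.15,8],-1]
    - [[0,0,0],[0.1,0.15,10.4],-1]
    - [[0,0,0],[0.1,0.15,10.4],-1]
    - [[0,0,0],[0.1,0.15,10.4],0]
    - [[0,0,0],[0.1,0.15,10.4],1]
    - [[0,0,0],[0.1,0.15,10.4],1]
    - [[0,0,0],[0.1,0.15,10.4],1]
    - [[0,0,0],[0.1,0.15,10.4],1]
    - [[0,0,0],[0.1,0.15,10.4],1]
    - [[0,0,0],[0.1,0.15,10.4],1]
    - [[0,0,0],[0.1,0.15,10.4],1]

```text
time: 3.3
tool_pos: [0.4606, 0.1419, 0.0958]
tool_rot: [0.001, 0.314, 0.949, 0.0]
contact_force: [-0.3, 0.1, 6.0]
gripper_width: 0.226
grasp_force: 59.7
```

Gripped at about 19 mm. Now I'll turn it.

Request:
apply_moves:
  moves:
    - [[0,0,-0.1],[0,0,0],1]
    - [[0,0,-0.2],[0,0,0],1]
    - [[0,0,-0.3],[0,0,0],1]
    - [[0,0,-0.4],[0,0,0],1]
    - [[0,0,-0.5],[0,0,0],1]
    - [[0,0,-0.6],[0,0,0],1]
    - [[0,0,-0.68],[0,0,0],1]
    - [[0,0,-0.733],[0,0,0],1]
    - [[0,0,-0.733],[0,0,0],1]
    - [[0,0,-0.733],[0,0,0],1]

```text
time: 4.3
tool_pos: [0.4592, 0.1418, 0.0937]
tool_rot: [-0.001, -0.046, 0.999, -0.0]
contact_force: [-0.0, 0.6, -2.1]
gripper_width: 0.225
grasp_force: 58.7
```

The upward load is gone and only the reel's weight (-2 N) remains, so the keyway is clear of the bar. I'll lower it 11 mm in small steps.

Request:
apply_moves:
  moves:
    - [[0,0,0],[0,0,0.2],1]
    - [[0,0,0],[0,0,0.4],1]
    - [[0,0,0],[0,0,0.6],1]
    - [[0,0,0],[0,0,0.8],1]
    - [[0,0,0],[0,0,0.95],1]
    - [[0,0,0],[0,0,0.95],1]
    - [[0,0,0],[0,0,0.95],1]

```text
time: 5.0
tool_pos: [0.4597, 0.1418, 0.085]
tool_rot: [0.0, -0.047, 0.999, -0.0]
contact_force: [-1.0, -0.9, -1.0]
gripper_width: 0.224
grasp_force: 59.1
```

Request:
apply_moves:
  moves:
    - [[0,0,0],[0,0,0.1],1]
    - [[0,0,0],[0,0,0.2],1]
    - [[0,0,0],[0,0,0.2],1]
    - [[0,0,0],[0,0,0.2],1]

```text
time: 5.4
tool_pos: [0.46, 0.1417, 0.0848]
tool_rot: [-0.0, -0.047, 0.999, -0.0]
contact_force: [-5.7, -4.2, 11.3]
gripper_width: 0.224
grasp_force: 60.9
```

It has seated: z is 11 mm below the gripped height and there is an 11 N reaction. I'll ease off, release and retreat.

Request:
apply_moves:
  moves:
    - [[0,0,0],[0,0,-0.15],1]
    - [[0,0,0],[0,0,-0.15],0.3]
    - [[0,0,0],[0,0,-0.15],0]
    - [[0,0,0],[0,0,-0.15],-0.5]
    - [[0,0,0],[0,0,-0.15],-1]
    - [[0,0,0],[0,0,-0.15],-1]
    - [[0,0,0],[0,0,-0.15],-1]
    - [[0,0,0],[0,0,-0.15],-1]
    - [[0,0,0],[0,0,-2],-1]
    - [[0,0,0],[0,0,-6],-1]
    - [[0,0,0],[0,0,-11],-1]
    - [[0,0,0],[0,0,-14],-1]
    - [[0,0,0],[0,0,-14],-1]
    - [[0,0,0],[0,0,-14],-1]

```text
time: 6.8
tool_pos: [0.4599, 0.1419, 0.2235]
tool_rot: [0.001, -0.047, 0.999, 0.0]
contact_force: [-0.5, -0.0, -0.5]
gripper_width: 1.001
grasp_force: 0.0
```

Run:
```python
from h import *
np.set_printoptions(precision=3,suppress=True)
ims=[]
for n in ["scene","wrist"]:
    f=manip.grab_frame(n); ims.append(f["image"][:,:,::-1])
    for l in ["orange_reel","grip_bar"]:
        for d in manip.spot_point(f,l)[:4]:
            P=w(f,d["location"]); print(n,l,round(d["score"],2),P,px(f,P)[0])
a=cv2.resize(ims[0][140:250,200:350],(545,400),interpolation=2)
b=cv2.resize(ims[0][0:1],(1,400)); c=cv2.resize(ims[1][80:340,200:365],(254,400))
cv2.imwrite("pics/end.png",np.hstack([a,b,c])); print(manip.state()["contact_force"])
```

```text
scene orange_reel 0.93 [0.454 0.3   0.001] [328.58  180.916]
scene orange_reel 0.69 [ 0.615  0.111 -0.002] [336.035 252.811]
scene orange_reel 0.68 [0.46  0.141 0.02 ] [287.863 204.874]
scene grip_bar 0.9 [0.457 0.305 0.055] [332.545 161.933]
scene grip_bar 0.86 [0.456 0.145 0.071] [288.267 184.219]
scene grip_bar 0.79 [0.612 0.115 0.057] [339.161 228.685]
wrist orange_reel 0.94 [ 0.619  0.12  -0.002] [249.901 304.81 ]
wrist orange_reel 0.82 [0.459 0.142 0.02 ] [279.22  189.848]
wrist orange_reel 0.57 [0.455 0.305 0.003] [424.571 195.78 ]
wrist grip_bar 0.75 [0.453 0.309 0.056] [454.32  208.315]
wrist grip_bar 0.73 [0.457 0.143 0.082] [280.742 204.449]
wrist grip_bar 0.56 [0.619 0.121 0.058] [246.031 337.251]
wrist grip_bar 0.33 [0.462 0.146 0.021] [282.265 192.778]
[-0.208  0.018  0.218]
```

View pics/end.png

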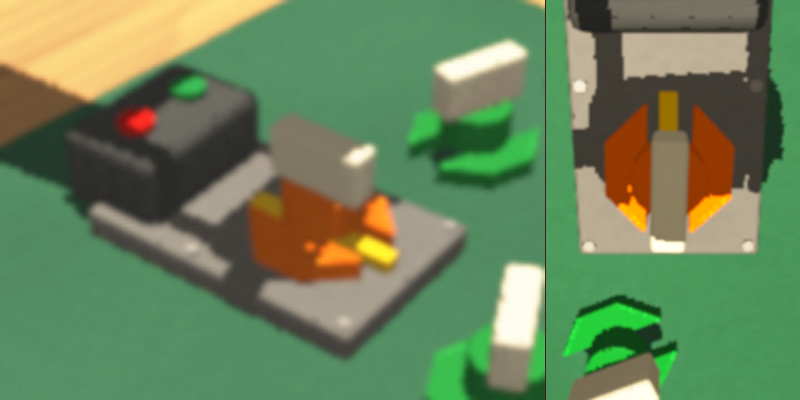

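The yellow bar now lies in the orange reel's keyway (left panel (375,250), right panel (668,110)). The reel sits flat on the base with its origin at z = 0.020.

```bash
python3 -c "
from plant import manip
print(manip.job_done())"
```

```text
the job is handed in; nothing more can be done
None
```

The orange reel was turned about 42°, dropped fully home flat on its winder's base and was let go; I didn't touch the blue reel, and I handed the job in after about 7 s.

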